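Clamp a sensor probe into the slanted collet port of a bench reactor

TASK

Take the tall black-headed sensor probe out of the rack and push its shank fully home into the slanted collet port on the bench reactor, until its collar rests on the port's mouth. Then swing the clamping nut clockwise by its handle until the collet grips the probe firmly, and let go. Leave the other inserts in the rack and everything else on the bench as they are.

Things in the scene. Friction and masses are not known exactly. Their poses are not given: they have to be found in the camera images.
- probe: Sensor probe, tallest of three loose inserts upright in the rack; 145 mm long, round, 0.10-0.18 kg. Origin: centre of the shank's lower end; +z up the probe. Steel shank, diameter 14 mm, to z = 55 mm, tip chamfered; collar, diameter 30, z = 55 to 63; black head, diameter 24, z = 63 to 135 (grip near z = 108); steel stub, diameter 16, to z = 145. In the rack the collar rests on the rack's top.
- probe_shoulder (a point): Point on the probe's axis at the underside of its collar, 55 mm above the shank's tip; axes as the probe's.
- rack: Fixed grey block, 60 mm (x) by 200 mm (y) by 66 mm high, origin at the centre of its underside; three vertical holes of diameter 17 mm, 60 mm deep, at y = -65, 0 and +65 mm along its own y. They hold, in any order, the probe (top 156 mm above the table), a low steel plug (top 90 mm) and a bent sample tube (top 117 mm).
- plug: Low steel plug in the rack: same shank and collar, disc head of diameter 40 mm, 79 mm long. Stays where it is.
- sample_tube: Steel sample tube in the rack: same shank and collar, thin rod head (12 mm) bent to the side, 106 mm long. Stays where it is.
- collet: Slanted collet port, fixed on the reactor. Origin: centre of its mouth, 170 mm above the table; +z points out along its axis, 35 degrees from vertical, leaning away from the reactor; +y is level. Tube of outer diameter 25 mm (33 at the mouth), bore 17 mm, flared to 25 over the outer 6 mm, 62 deep. Probe fully home: probe_shoulder at this origin, z axes in line, 1.5 mm play until clamped.
- nut (a joint): Angle (rad) of the clamping nut about the port's axis: 0 open, grows clockwise as seen looking into the port, end stop 1.4; starts between 0 and 0.25. The jaws touch a seated shank at about 0.7 and grip firmly from about 1.0; turn to about 1.2. Stays where left (friction 0.25 N m: 3 N at the handle, about 6 N when gripping). Dark ring, diameter 48 mm, around the tube, 13 to 31 mm below the mouth.
- nut_grip (a point): Where to grip the nut's handle, a black round pin of diameter 16 mm parallel to the port's axis and 85 mm from it. In collet axes this point is (85 cos a, 85 sin a, 24) mm, a = -1.121 rad minus the joint value. The pin runs from 41 mm below it (a flat steel arm joins it to the nut there) to 17 mm above it. Its axes turn with the nut.
- jaw_l: Brass jaw inside the collet, about 22 mm below the mouth, that presses the shank from the collet's +y side; driven by the nut, 3 mm per rad.
- jaw_r: The same on the collet's -y side.
- beaker: Bystander: glass beaker, diameter 68 mm, 85 mm high, origin under its centre.
- bottle: Bystander: amber bottle, diameter 70 mm, 150 mm high.
- jar: Bystander: white jar, diameter 72 mm, 90 mm high.
- spatula: Bystander: spatula lying flat, 180 mm long.
- dish: Bystander: flat clear dish, diameter 90 mm, 16 mm high.
- tip_box: Bystander: blue tip box, 85 by 120 by 45 mm.
- reactor: Fixed steel bench reactor: upright cylinder of diameter 126 mm at most on a base of diameter 150 mm, 174 mm high; origin under its centre. The port's mouth is at (-125, 0, 170) mm in its axes (z up), so the port stands on its -x side, the robot's side.
Mind the look-alikes: they are no part of the job. What is shaped like the probe but orange or yellow is not meant.

How it is judged:
By the outcome, as a careful person would: the job done as asked, in the order asked, and still so for the second after the job is handed in, with the robot touching nothing.
It also fails if it takes over 61 s, if anything falls off the work surface, if the arm or the gripper's body presses on something with over 40 N, if the wrist force passes 120 N, or if a joint passes its speed limit or range.

ROBOT

A 6-joint arm with a two-finger parallel gripper is mounted at the origin on the work surface. World frame = base frame: x ahead of the robot, y to its left, z up, the work surface at z = 0. Lengths are in m, angles in rad, forces in N, time in s.
With the tool pointing down it reaches from about 0.275 to 0.75 m from the base axis. Payload 10.2 kg.
Tool frame: the origin (TCP) lies at the very end of the fingers, on their centre line; the grasp point (between the pads) lies 19 mm behind it; z points along the fingers, y is the direction in which the jaws open and shut (so a half turn about z gives the same grasp; the last joint's range is limited). The gripper opens to 88 mm and grips with 3 to 60 N. Pads are 18 mm wide; open, the fingers measure 123 mm over their backs; the gripper's body (75 mm by 187 mm) begins 45 mm behind the grasp point.
Start: joints at [0.958, 0.313, 1.498, -0, 1.331, -0.223], TCP at [0.2, 0.486, 0.199] pointing down, gripper open.
Joint ranges: [-2.94, 2.94], [-0.97, 2.17], [0.19, 2.56], [-1.23, 4.37], [0.02, 3.11], [-2.88, 2.88]. Speed limits (rad/s): [2.39, 2.39, 3.01, 3.14, 3.14, 3.14].

INTERFACE

Orientations are given as a unit quaternion [x, y, z, w].
In Python, from cell import state, grab_frame, camera_info, hand_in gives the robot as it stands.
- The arm moves only by the tool step_arm, never from a script. Its argument "deltas" is a list of rows, each an object with "delta_pos": the shift along the tool's x, y, z in mm, a list of three; "twist": the turn, a rotation vector about the tool's x, y, z in rad, a list of three. In form: [{"delta_pos": [dx, dy, dz], "twist": [rx, ry, rz]}, ...]. A call has 1 to 5 rows; each row is the pose to reach, as a shift and turn from the pose commanded when the call began, along the tool's axes at that moment; what a row does not reach only later rows make up. A row lasts 1/8 s, in which the tool goes at most 62.5 mm and 10.7 degrees, less where a joint would pass 70% of its speed; a pose out of reach is approached as far as the arm can. A call with a gripper value outside its range is refused whole. "grip" is the opening, from 0 (shut) to 1 (fully open), set as the call begins (left out, the last holds). The fingers move at their own pace and stop on an object; "newtons" is the grip in N (left out, the last holds). Time passes only in rows, so rows that repeat a pose let the fingers close. It gives the time, the measured TCP pose, the force and the opening at its end, in the units of the state.
- state(): the state, without advancing time (a new reading comes with each control period).
- grab_frame(name): name is "side" or "top"; returns the picture (400x640x3 uint8, red, green, blue); there is no depth.
- camera_info(name): a dict with "mtx" (3x3 intrinsics, pixels), "k1" (the pictures are not rectified: a ray, as slopes to the right and down, at radius r is drawn at 1 + k1 r^2 times it, then the intrinsics apply), "extrinsics" (4x4, takes a point from world to camera coordinates). Camera axes: x right, y down, z forward; pixel columns grow to the right and rows downward; lengths in m; the calibration is good to about 2 mm. A picture is of the moment at which its call begins. camera_info takes no time and is no camera call.
- hand_in(): hands the job in, once; it reports no verdict.
The state is a dict: "t": time; "joint_pos": joint angles; "dq": joint speeds; "effort": joint torques, N m; "ee_pos": TCP position; "ee_rot": TCP orientation; "force": force on the tool from outside, world axes, zero at the start; "ft_torque": the same for the moment, N m; "opening": finger opening in m.
Only numpy, scipy, OpenCV 4.12 (cv2) and the standard library are available. Lean on these libraries where they do the work, as an engineer would, in place of code of your own. Each camera call takes 0.05 s, during which the arm holds its last target. There are 200 camera calls.

## Working session

There is one attempt and no reset: what is moved stays moved. The work goes in short steps, Python scripts to look and compute and a tool call to move; the robot and the scene stay as the last step left them, time stands still between calls to the robot, and variables do not carry over. Pictures are saved under pics/ and viewed, about 8 in all and at most 12, crops included, and the job is handed in when it is done.

Besides the shell and the picture viewer there is one more tool, called after ">>>" as name([rows], argument=value, ...), one row to a line, values as JSON. step_arm: Moves the arm, as the interface text tells. Its arguments: {"type":"object","properties":{"deltas":{"type":"array","items":{"type":"object","properties":{"delta_pos":{"type":"array","items":{"type":"number"}},"twist":{"type":"array","items":{"type":"number"}}}}},"grip":{"type":"number"},"newtons":{"type":"number"}},"required":["deltas"]}

```bash
ls; mkdir -p pics; python3 - <<'E'
from cell import *
import cv2
print(state())
for n in("side","top"):
    print(n,camera_info(n)); cv2.imwrite(f"pics/{n}0.png",cv2.cvtColor(grab_frame(n),cv2.COLOR_RGB2BGR))
E
```

```text
pics
{'t': 0.0, 'joint_pos': array([ 9.57571505e-01,  3.13438565e-01,  1.49841169e+00,  2.15810653e-06,
        1.33101181e+00, -2.23380930e-01]), 'dq': array([ 1.32210187e-03, -1.93478524e-05, -1.99888684e-04, -1.02983373e-03,
        5.95713578e-05,  1.06319282e-03]), 'effort': array([-2.78838497e-04, -4.02210224e+01, -2.52271414e+01,  6.94266404e-02,
        3.53285554e-02, -1.28206434e-04]), 'ee_pos': array([0.19935341, 0.48536466, 0.19887652]), 'ee_rot': array([ 1.93690172e-01,  9.81062544e-01, -5.79555379e-04, -2.58781588e-04]), 'force': array([ 0.35962337, -0.23713   , -0.38696104]), 'ft_torque': array([ 0.02465504, -0.00161184, -0.00612421]), 'opening': 0.08795506530267126}
side {'mtx': array([[430.77594971,   0.        , 315.60874275],
       [  0.        , 430.77594971, 202.61800791],
       [  0.        ,   0.        ,   1.        ]]), 'k1': -0.0767861702342918, 'extrinsics': array([[-0.94306207, -0.33239017,  0.01227579,  0.52468131],
       [-0.19955829,  0.53589204, -0.82036346,  0.19883072],
       [ 0.26610225, -0.7761034 , -0.57171068,  1.02319537],
       [ 0.        ,  0.        ,  0.        ,  1.        ]])}
top {'mtx': array([[464.87538196,   0.        , 315.79446687],
       [  0.        , 464.87538196, 193.64325593],
       [  0.        ,   0.        ,   1.        ]]), 'k1': -0.03751846544755856, 'extrinsics': array([[ 0.01591478, -0.99984819,  0.00709347,  0.00971709],
       [-0.99742596, -0.0163715 , -0.06980998,  0.53833262],
       [ 0.06991551, -0.0059642 , -0.99753509,  1.28024026],
       [ 0.        ,  0.        ,  0.        ,  1.        ]])}
```

View pics/side0.png

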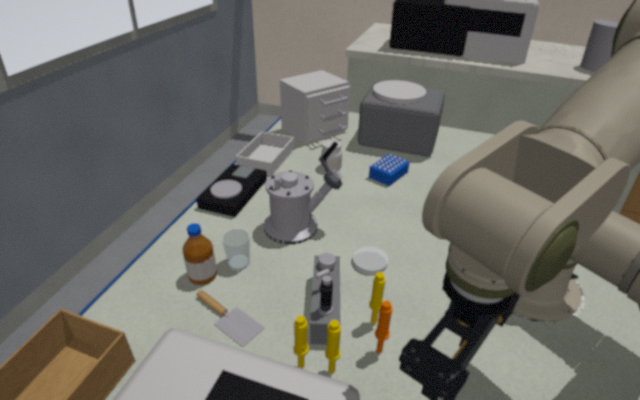

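View pics/top0.png

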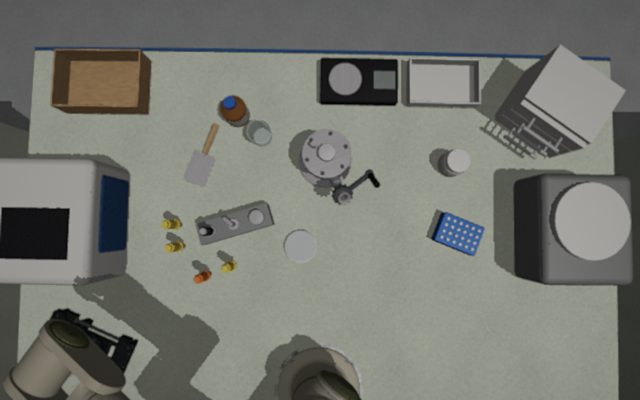

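The side view shows the reactor at about (290,205), port at (332,180) and probe at (326,293). The top view shows the rack from (197,237) to (272,207), probe at about (205,230), port mouth at about (343,196) and handle pin at about (374,180). I'll enlarge both.

```bash
python3 - <<'E'
import cv2
a=cv2.imread("pics/top0.png");b=cv2.imread("pics/side0.png")
def crop(im,x,y,w,h,s):
    c=cv2.resize(im[y:y+h,x:x+w],None,fx=s,fy=s,interpolation=cv2.INTER_CUBIC)
    for i in range(0,w,10): cv2.putText(c,str(x+i),(int((i+.5)*s)-8,8),0,.28,(0,0,255));cv2.line(c,(int((i+.5)*s),10),(int((i+.5)*s),14),(0,0,255))
    for i in range(0,h,10): cv2.putText(c,str(y+i),(0,int((i+.5)*s)+3),0,.28,(0,0,255));cv2.line(c,(20,int((i+.5)*s)),(24,int((i+.5)*s)),(0,0,255))
    return c
cv2.imwrite("pics/topc.png",crop(a,190,125,198,120,4))
p=crop(b,260,130,100,115,5);q=crop(b,295,240,60,115,5)
cv2.imwrite("pics/sidec.png",cv2.hconcat([p,q]))
E
```

```text
(no output)
```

View pics/topc.png

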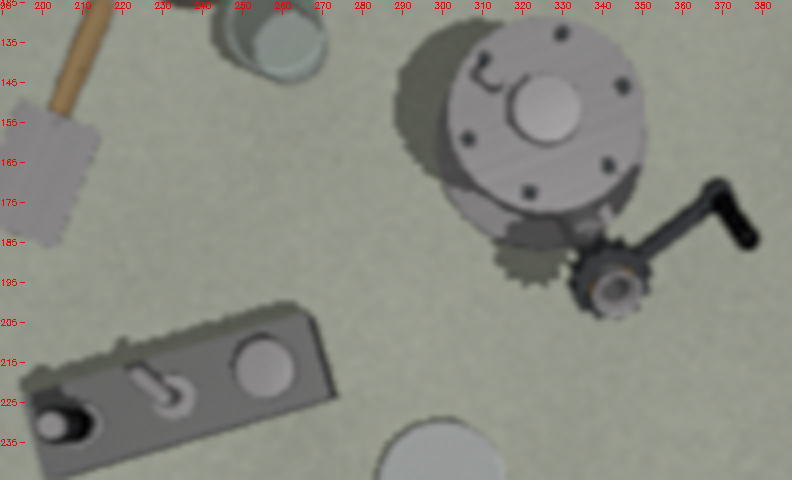

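View pics/sidec.png

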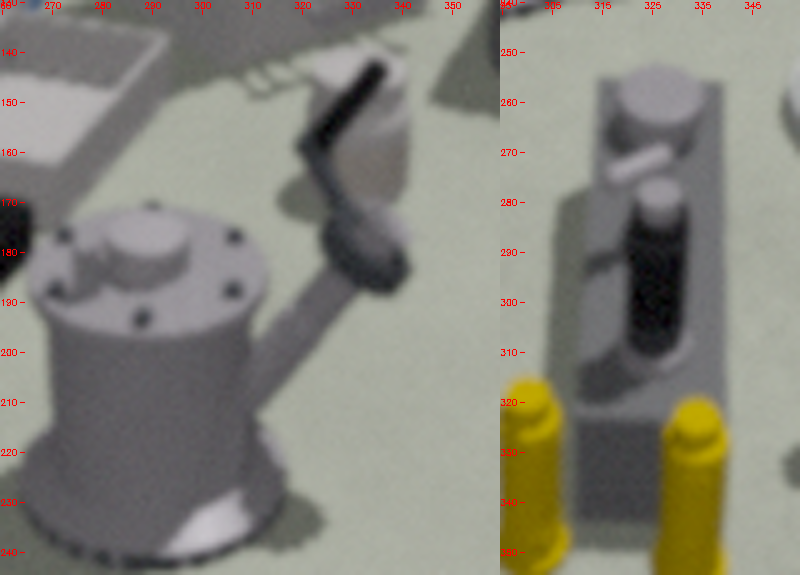

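Read-offs:

| Point | Top view | Side view |
|---|---|---|
| Probe stub top | (202.3,231) | (326.5,276.5) |
| Port mouth | (343,197) | about (338,176) |
| Pin top | (377,184.5) | (335.1,143) |
| Pin foot | (368.5,171.5) | (321,158.7) |
| Plug disc | (255.8,216) | (326.5,258) |

Next I triangulate these and fit the reactor model to them.

```bash
cat >h.py <<'E'
import numpy as np, cv2
from cell import *
from scipy.spatial.transform import Rotation as R
from scipy.optimize import least_squares
C={n:camera_info(n) for n in("side","top")}
def proj(n,P):
    c=C[n];p=np.atleast_2d(P)@c["extrinsics"][:3,:3].T+c["extrinsics"][:3,3]
    s=p[:,:2]/p[:,2:];s=s*(1+c["k1"]*(s**2).sum(1,keepdims=True))
    return s*c["mtx"][0,0]+c["mtx"][:2,2]
def tri(top,side):
    r=least_squares(lambda P:np.r_[proj("top",P)[0]-top,proj("side",P)[0]-side],[.5,0,.1])
    return r.x,r.fun
def collet(p):   # p: reactor x,y,yaw -> R,origin
    Rz=R.from_euler("z",p[2]).as_matrix()
    s,c=np.sin(np.radians(35)),np.cos(np.radians(35))
    L=np.array([[c,0,-s],[0,1,0],[s,0,c]])
    return Rz@L, np.r_[p[0],p[1],0]+Rz@[-.125,0,.17]
def pin(p,q,z=.024):
    Rc,o=collet(p);a=-1.121-q
    return o+Rc@[.085*np.cos(a),.085*np.sin(a),z]
def move(P,Rm):   # delta from the measured pose to world pose
    s=state();R0=R.from_quat(s["ee_rot"])
    d=R0.inv().apply(np.array(P)-s["ee_pos"])*1000
    w=(R0.inv()*R.from_matrix(Rm)).as_rotvec()
    return np.round(d,1),np.round(w,3)
E
python3 - <<'E'
from h import *
pts=dict(probe=((202.3,231),(326.5,276.5)),mouth=((343,197),(338,176)),pint=((377,184.5),(335.1,143)),pinf=((368.5,171.5),(321,158.7)),
 plug=((255.8,216),(326.5,258)),yel=((228.5,267),(378,275)),ora=((203,277),(385,304)),rtop=((326,153.3),(289.5,181)),yl=((172,224),(301,320)),yr=((173,247),(334,323)))
for k,v in pts.items():
    x,f=tri(*v);print(k,(x*1000).round(1),f.round(1))
def res(v):
    p,q=v[:3],v[3];o=collet(p)[1];P=dict(mouth=o,pint=pin(p,q,.041),pinf=pin(p,q,-.017),rtop=np.r_[p[:2],.174])
    out=[]
    for k,X in P.items():
        for i,n in enumerate(("top","side")):
            w=0.3 if (k=="rtop" or (k=="mouth" and n=="side")) else 1
            out+=list(w*(proj(n,X)[0]-pts[k][i]))
    return out
r=least_squares(res,[.6,-.02,.3,.1]);print(r.x,r.fun.round(1));Rc,o=collet(r.x[:3]);print(o,Rc,pin(r.x[:3],r.x[3]))
E
```

```text
probe [431.2 298.6 162. ] [-0.  -0.1  0.1  0. ]
mouth [517.9 -48.7 168. ] [ 0.2  1.  -1.1 -0.1]
pint [ 548.2 -124.9  220.1] [-0.  -0.1  0.1  0. ]
pinf [ 583.3 -110.3  173.4] [ 0.1  0.4 -0.4 -0.1]
plug [470.7 175.3  91.8] [ 0.1  0.3 -0.3 -0. ]
yel [342.7 235.8 137.6] [-0.1 -0.5  0.4  0. ]
ora [314.8 300.4 131.5] [-0.  -0.1  0.   0. ]
rtop [631.1  -4.8 153.4] [-0. -0.  0.  0.]
yl [448.9 385.5 127.3] [-0.2 -0.8  0.6  0.1]
yr [389.9 378.1 135.3] [-0.1 -0.4  0.3  0. ]
[ 0.6342127  -0.0006457   0.40333471  0.11230427] [ 0.7  0.4 -0.4 -0.3 -0.5 -0.9 -0.8  0.2  0.1  1.4  0.4  0.5 -0.4 -0.8
 -0.6 -1.9]
[ 0.51924304 -0.04970666  0.17      ] [[ 0.75342105 -0.39248764 -0.5275511 ]
 [ 0.32150705  0.91975728 -0.22512166]
 [ 0.57357644  0.          0.81915204]] [ 0.55926658 -0.11982977  0.20580315]
```

```bash
cat >>h.py <<'E'
YR=np.array([.952,.306,0]);YR/=np.linalg.norm(YR)
RG=np.c_[np.cross(YR,[0,0,-1]),YR,[0,0,-1]]
E
python3 - <<'E'
from h import *
r=least_squares(lambda v:np.r_[proj("top",[*v,.156])[0]-(202.3,231),proj("side",[*v,.156])[0]-(326.5,276.5)],[.43,.3]);print(r.x,r.fun)
print(move([*r.x,.2],RG))
E
```

```text
[0.43186569 0.29662084] [ 1.33223702 -0.42284681 -0.01225357  1.50685726]
(array([-286.8,  -86.3,   -1.1]), array([-0.001,  0.   ,  0.87 ]))
```

>>> step_arm([
  {"delta_pos": [-57, -17, 0], "twist": [0, 0, 0.174]},
  {"delta_pos": [-115, -34, 0], "twist": [0, 0, 0.348]},
  {"delta_pos": [-172, -52, 0], "twist": [0, 0, 0.522]},
  {"delta_pos": [-230, -69, 0], "twist": [0, 0, 0.696]},
  {"delta_pos": [-287, -86, 0], "twist": [0, 0, 0.87]},
], grip=1, newtons=40)

```text
t: 0.72
ee_pos: [0.4335, 0.2955, 0.1993]
ee_rot: [0.591, 0.806, -0.0, -0.0]
force: [0.2, 0.6, 1.0]
opening: 0.0885
```

```bash
python3 - <<'E'
from h import *
s=state();print(s["t"],s["ee_pos"],s["joint_pos"].round(3),s["dq"].round(2));print(move([.4318,.2972,.2],RG))
print(proj("side",s["ee_pos"]),proj("top",s["ee_pos"]))
c=grab_frame("side")[200:350,250:420];cv2.imwrite("pics/s1.png",cv2.resize(c[:,:,::-1],None,fx=4,fy=4,interpolation=cv2.INTER_CUBIC))
E
```

```text
0.725 [0.43352188 0.29549312 0.19926486] [0.375 0.312 1.499 0.    1.331 0.07 ] [-0.84  0.25 -0.34 -0.    0.08  0.54]
(array([ 2.1, -1.1, -0.7]), array([-0.   , -0.   , -0.006]))
[[326.46419161 260.59950695]] [[199.91047745 230.05963464]]
```

View pics/s1.png

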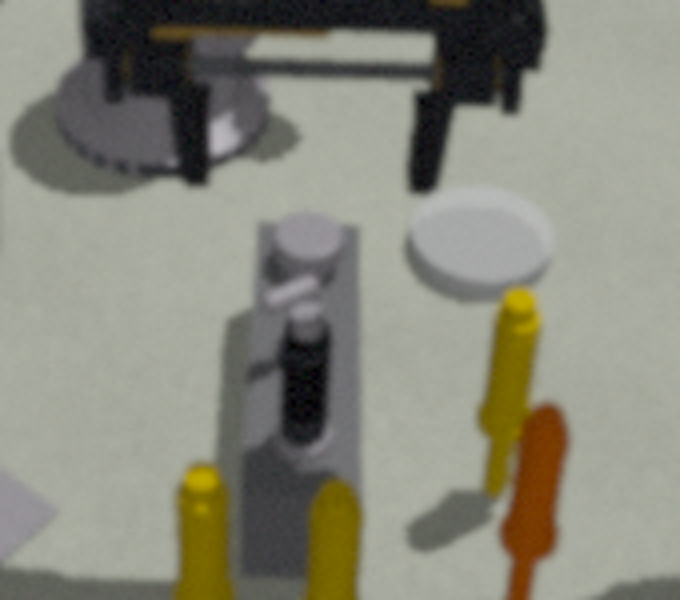

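The fingertips appear at side-view pixels (298,245) and (356,247). The reported TCP projects to (326.5,260.6), so they differ by about 14 px vertically. I need to resolve this before descending.

>>> step_arm([
  {"delta_pos": [0, 0, 0], "twist": [0, 0, 0]},
  {"delta_pos": [0, 0, 0], "twist": [0, 0, 0]},
])

```text
t: 1.02
ee_pos: [0.4315, 0.2976, 0.1993]
ee_rot: [0.588, 0.809, -0.0, -0.0]
force: [-0.2, 0.2, -0.1]
opening: 0.0881
```

```bash
python3 - <<'E'
from h import *
s=state();print(s["t"],s["ee_pos"],s["joint_pos"].round(3),s["dq"].round(2));print(move([.4318,.2972,.2],RG))
Rm=R.from_quat(s["ee_rot"]).as_matrix()
a=[s["ee_pos"]+Rm@[0,y,z] for z in(0,-.019,-.064) for y in(-.053,.053)]
print(proj("side",a).round(1).tolist(),proj("top",a).round(1).tolist())
c=grab_frame("side")[190:300,230:400];t=grab_frame("top")[170:280,130:300]
f=lambda c:cv2.resize(c[:,:,::-1],None,fx=4.5,fy=4.5,interpolation=cv2.INTER_CUBIC)
cv2.imwrite("pics/s2.png",cv2.resize(cv2.vconcat([f(c),f(t)]),None,fx=.6,fy=.6,interpolation=cv2.INTER_AREA))
E
```

```text
1.025 [0.43151521 0.29759108 0.19928076] [0.38  0.311 1.5   0.    1.331 0.067] [ 0.01 -0.01 -0.    0.   -0.   -0.  ]
(array([-0.5,  0.2, -0.7]), array([-0.001, -0.   ,  0.002]))
[[355.9, 262.3], [298.4, 260.8], [356.6, 254.6], [298.3, 253.1], [358.3, 235.4], [298.0, 233.8]] [[205.2, 252.2], [192.9, 209.7], [203.3, 252.6], [190.9, 209.4], [198.6, 253.7], [185.7, 208.7]]
```

View pics/s2.png

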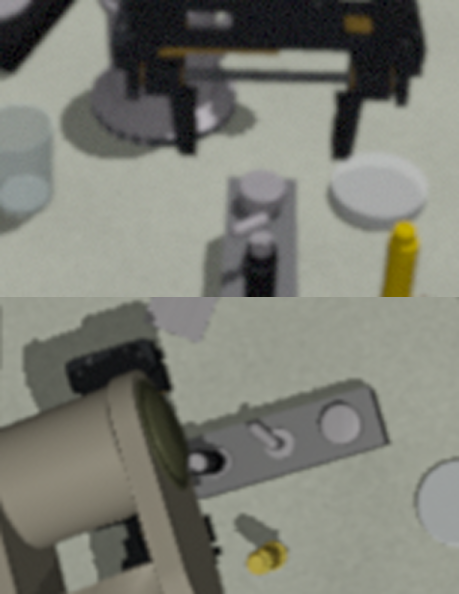

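The fingertips appear at (299,246) and (356,248), still 14 px above where the reported TCP projects. The gripper body is shifted by the same amount, which would fit the hand standing about 35 mm higher than reported, or a linkage that retracts when open. I'll check this in free air: close partly and compare.

>>> step_arm([
  {"delta_pos": [0, 0, 0], "twist": [0, 0, 0]},
  {"delta_pos": [0, 0, 0], "twist": [0, 0, 0]},
  {"delta_pos": [0, 0, 0], "twist": [0, 0, 0]},
  {"delta_pos": [0, 0, 0], "twist": [0, 0, 0]},
], grip=0.5)

```text
t: 1.62
ee_pos: [0.4323, 0.297, 0.1994]
ee_rot: [0.589, 0.808, 0.0, -0.0]
force: [-0.2, 0.3, -1.1]
opening: 0.0506
```

```bash
python3 - <<'E'
from h import *
s=state();print(s["t"],s["ee_pos"],s["opening"])
a=[s["ee_pos"]+[0,0,z] for z in(0,.02,.04)]
print(proj("side",a).round(1).tolist(),proj("top",a).round(1).tolist())
p0=cv2.imread("pics/side0.png");
# start pose crop as an independent check of the same offset
P=[np.array([.1994,.4854,.1989])+[0,0,z] for z in(0,.02,.04)];print(proj("side",P).round(1).tolist())
f=lambda c:cv2.resize(c,None,fx=3.5,fy=3.5,interpolation=cv2.INTER_CUBIC)
c=grab_frame("side")[190:290,270:390,::-1]
cv2.imwrite("pics/s3.png",cv2.vconcat([f(c),f(p0[320:400,380:500])]))
E
```

```text
1.625 [0.43228631 0.29704097 0.1994396 ] 0.05059002173750948
[[326.8, 261.2], [327.1, 253.1], [327.5, 244.7]] [[199.2, 230.6], [197.2, 230.6], [195.0, 230.7]]
[[443.5, 386.8], [446.3, 378.6], [449.3, 370.0]]
```

View pics/s3.png

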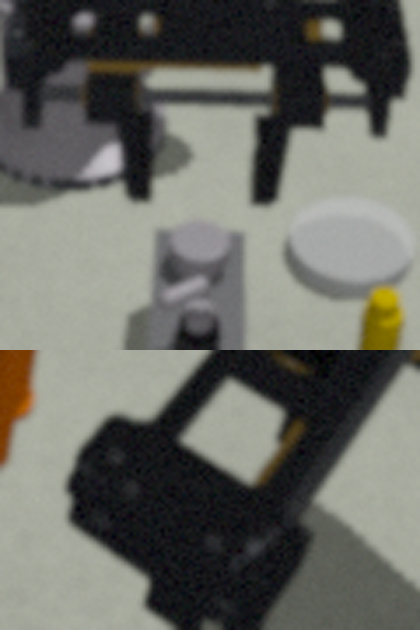

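The tips are at (310,247) and (345.7,248), so the 14 px shift stays with the fingers half closed. Sideways alignment with the probe is good at x ≈ 327. I'll go down to the nominal grip height with the fingers wide, then judge the tips against the probe directly.

>>> step_arm([
  {"delta_pos": [0, 0, 0], "twist": [0, 0, 0]},
  {"delta_pos": [0, 0, 0], "twist": [0, 0, 0]},
  {"delta_pos": [0, 0, 33], "twist": [0, 0, 0]},
  {"delta_pos": [0, 0, 66], "twist": [0, 0, 0]},
  {"delta_pos": [0, 0, 99], "twist": [0, 0, 0]},
], grip=0.9)

```text
t: 2.3
ee_pos: [0.4323, 0.297, 0.0995]
ee_rot: [0.589, 0.808, 0.0, 0.0]
force: [-0.1, -0.2, 0.8]
opening: 0.0792
```

```bash
python3 - <<'E'
from h import *
s=state();print(s["t"],s["ee_pos"],s["opening"],s["force"])
a=[s["ee_pos"]+[0,0,z] for z in(0,.02,.04)]
print(proj("side",a).round(1).tolist())
c=grab_frame("side")[230:330,270:390,::-1];t=grab_frame("top")[170:280,130:250,::-1]
f=lambda c:cv2.resize(c,None,fx=3.5,fy=3.5,interpolation=cv2.INTER_CUBIC)
cv2.imwrite("pics/s4t.png",f(t));cv2.imwrite("pics/s4.png",cv2.hconcat([f(c),f(t)[:350]]))
E
```

```text
2.3 [0.43229759 0.29697932 0.09950009] 0.07916888555529493 [-0.09583573 -0.24406119  0.77579959]
[[325.4, 298.5], [325.7, 291.4], [326.0, 284.2]]
```

View pics/s4.png

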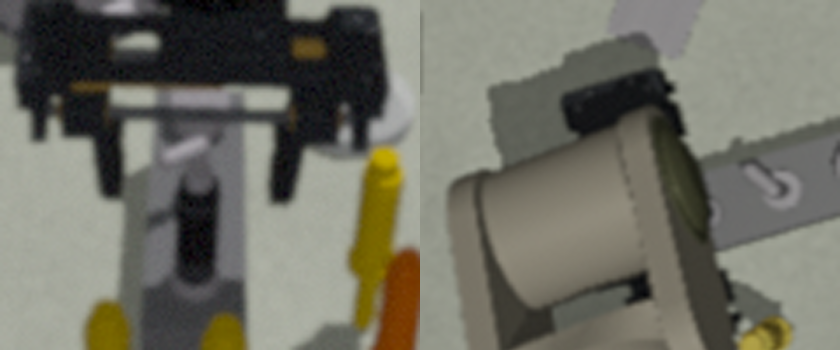

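The tips sit at about (301,286) and (351,287), level with the top of the black head at row 282. The image says the fingers are about 34 mm above the reported TCP height. I'll compare the gripper body's top-view position, then descend in small steps while watching the force.

>>> step_arm([
  {"delta_pos": [0, 0, 2], "twist": [0, 0, 0]},
  {"delta_pos": [0, 0, 4], "twist": [0, 0, 0]},
  {"delta_pos": [0, 0, 6], "twist": [0, 0, 0]},
  {"delta_pos": [0, 0, 8], "twist": [0, 0, 0]},
  {"delta_pos": [0, 0, 9], "twist": [0, 0, 0]},
])

```text
t: 3.02
ee_pos: [0.4323, 0.297, 0.0914]
ee_rot: [0.589, 0.808, 0.0, 0.0]
force: [-0.3, 0.0, -0.6]
opening: 0.0795
```

```bash
python3 - <<'E'
from h import *
s=state();e=np.array([.4323,.297,.0995]);Rm=R.from_quat(s["ee_rot"]).as_matrix()
print(s["force"],s["ee_pos"])
for dz in(0,.034):
  for up in(.064,.12):
    print(dz,up,proj("top",[e+Rm@[x,.0935,-up-dz] for x in(-.0375,.0375)]).round(1).tolist())
E
```

```text
[-0.27957183  0.04378744 -0.59969706] [0.43232786 0.29700484 0.09141686]
0 0.064 [[206.9, 189.9], [178.0, 198.7]]
0 0.12 [[201.6, 188.1], [171.2, 197.3]]
0.034 0.064 [[203.7, 188.8], [173.9, 197.8]]
0.034 0.12 [[198.0, 186.9], [166.7, 196.3]]
```

>>> step_arm([
  {"delta_pos": [0, 0, 2], "twist": [0, 0, 0]},
  {"delta_pos": [0, 0, 3], "twist": [0, 0, 0]},
  {"delta_pos": [0, 0, 4], "twist": [0, 0, 0]},
  {"delta_pos": [0, 0, 4], "twist": [0, 0, 0]},
])

```text
t: 3.52
ee_pos: [0.4323, 0.297, 0.0874]
ee_rot: [0.589, 0.808, -0.0, -0.0]
force: [-0.5, -0.7, 0.1]
opening: 0.0794
```

There is no contact at a height where the body should already touch the probe, so the image is right. The real fingertips are about 34 mm behind the reported TCP. I'll continue to reported z = 0.066 (true about 0.100) and grip.

>>> step_arm([
  {"delta_pos": [0, 0, 5], "twist": [0, 0, 0]},
  {"delta_pos": [0, 0, 10], "twist": [0, 0, 0]},
  {"delta_pos": [0, 0, 15], "twist": [0, 0, 0]},
  {"delta_pos": [0, 0, 20], "twist": [0, 0, 0]},
  {"delta_pos": [0, 0, 21], "twist": [0, 0, 0]},
])

```text
t: 4.15
ee_pos: [0.4321, 0.2969, 0.066]
ee_rot: [0.589, 0.808, -0.0, -0.0]
force: [-0.1, -0.0, 0.2]
opening: 0.0795
```

```bash
python3 - <<'E'
from h import *
s=state();print(s["t"],s["ee_pos"],s["opening"],s["force"])
c=grab_frame("side")[240:340,270:390,::-1]
cv2.imwrite("pics/s5.png",cv2.resize(c,None,fx=3.5,fy=3.5,interpolation=cv2.INTER_CUBIC))
E
```

```text
4.15 [0.43213435 0.29694321 0.06599321] 0.07951455093221832 [-0.11988846 -0.00842747  0.23571286]
```

View pics/s5.png

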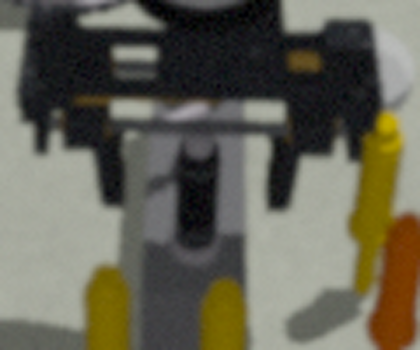

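The tips are at about (301,298) and (350,299), flanking the black head centred at x ≈ 326, where I want them. I'll close here, then lift.

>>> step_arm([
  {"delta_pos": [0, 0, 0], "twist": [0, 0, 0]},
  {"delta_pos": [0, 0, 0], "twist": [0, 0, 0]},
  {"delta_pos": [0, 0, 0], "twist": [0, 0, 0]},
  {"delta_pos": [0, 0, 0], "twist": [0, 0, 0]},
  {"delta_pos": [0, 0, 0], "twist": [0, 0, 0]},
], grip=0, newtons=45)

```text
t: 4.82
ee_pos: [0.4323, 0.297, 0.0665]
ee_rot: [0.589, 0.808, 0.0, 0.0]
force: [0.1, -0.2, 0.5]
opening: 0.0314
```

>>> step_arm([
  {"delta_pos": [0, 0, 0], "twist": [0, 0, 0]},
  {"delta_pos": [0, 0, 0], "twist": [0, 0, 0]},
  {"delta_pos": [0, 0, -20], "twist": [0, 0, 0]},
  {"delta_pos": [0, 0, -50], "twist": [0, 0, 0]},
  {"delta_pos": [0, 0, -80], "twist": [0, 0, 0]},
])

```text
t: 5.45
ee_pos: [0.4321, 0.2969, 0.1472]
ee_rot: [0.589, 0.808, -0.0, -0.0]
force: [0.7, 0.2, -1.1]
opening: 0.0229
```

>>> step_arm([
  {"delta_pos": [0, 0, -40], "twist": [0, 0, 0]},
  {"delta_pos": [0, 0, -80], "twist": [0, 0, 0]},
  {"delta_pos": [0, 0, -110], "twist": [0, 0, 0]},
  {"delta_pos": [0, 0, -110], "twist": [0, 0, 0]},
])

```text
t: 5.95
ee_pos: [0.4329, 0.2973, 0.2579]
ee_rot: [0.589, 0.808, 0.002, 0.001]
force: [0.2, 0.0, -2.2]
opening: 0.023
```

```bash
cat >>h.py <<'E'
P0=np.array([0.6342127,-0.0006457,0.40333471]);Q0=.1123
Rc,Oc=collet(P0);RI=np.c_[Rc[:,1],Rc[:,0],-Rc[:,2]]
E
python3 - <<'E'
from h import *
s=state();print(s["ee_pos"],s["opening"],s["joint_pos"].round(2));T=Oc+Rc[:,2]*.1;print(T,move(T,RI))
E
```

```text
[0.43290536 0.29730445 0.25790198] 0.023033533008965462 [0.38 0.28 1.4  0.   1.47 0.07]
[ 0.46648793 -0.07221882  0.2519152 ] (array([-362.1,  -81.2,    5.6]), array([-0.607,  0.028, -0.089]))
```

>>> step_arm([
  {"delta_pos": [-55, -12, 0], "twist": [-0.1, 0.0, -0.015]},
  {"delta_pos": [-110, -25, 0], "twist": [-0.2, 0.01, -0.03]},
  {"delta_pos": [-165, -37, 0], "twist": [-0.3, 0.014, -0.045]},
  {"delta_pos": [-220, -49, 0], "twist": [-0.4, 0.018, -0.06]},
  {"delta_pos": [-275, -62, 0], "twist": [-0.5, 0.023, -0.075]},
])

```text
t: 6.58
ee_pos: [0.4564, 0.0198, 0.2549]
ee_rot: [0.541, 0.805, 0.204, 0.134]
force: [0.3, 0.3, -1.0]
opening: 0.023
```

```bash
python3 - <<'E'
from h import *
s=state();T=Oc+Rc[:,2]*.1;print(s["ee_pos"],move(T,RI))
E
```

```text
[0.45638455 0.01977681 0.25487339] (array([-89. , -23.6,  -9.9]), array([-0.118,  0.003, -0.016]))
```

>>> step_arm([
  {"delta_pos": [-45, -12, -5], "twist": [-0.06, 0, -0.01]},
  {"delta_pos": [-88, -22, -9], "twist": [-0.11, 0.003, -0.015]},
  {"delta_pos": [-88, -22, -9], "twist": [-0.11, 0.003, -0.015]},
  {"delta_pos": [-88, -22, -9], "twist": [-0.11, 0.003, -0.015]},
])

```text
t: 7.08
ee_pos: [0.4681, -0.0686, 0.2522]
ee_rot: [0.527, 0.797, 0.247, 0.162]
force: [0.0, 0.2, -0.7]
opening: 0.0226
```

```bash
cat >>h.py <<'E'
def crop(im,x,y,w,h,s):
    c=cv2.resize(im[y:y+h,x:x+w],None,fx=s,fy=s,interpolation=cv2.INTER_CUBIC)
    for i in range(0,w,10): cv2.putText(c,str(x+i),(int((i+.5)*s)-8,8),0,.28,(0,0,255));cv2.line(c,(int((i+.5)*s),10),(int((i+.5)*s),14),(0,0,255))
    for i in range(0,h,10): cv2.putText(c,str(y+i),(0,int((i+.5)*s)+3),0,.28,(0,0,255));cv2.line(c,(20,int((i+.5)*s)),(24,int((i+.5)*s)),(0,0,255))
    return c
E
python3 - <<'E'
from h import *
s=state();T=Oc+Rc[:,2]*.1;print(s["ee_pos"],s["force"],s["joint_pos"].round(2),move(T,RI))
z=R.from_quat(s["ee_rot"]).as_matrix()[:,2];e=s["ee_pos"]
for n in("side","top"): print(n,"shoulder,tip,mouth",proj(n,[e,e+z*.055,Oc]).round(1).tolist())
a=crop(grab_frame("side")[:,:,::-1],290,110,110,100,3.6);b=crop(grab_frame("top")[:,:,::-1],290,130,100,100,3.6)
cv2.imwrite("pics/s6.png",cv2.hconcat([a,b]))
E
```

```text
[ 0.46809497 -0.06858913  0.25219109] [ 0.03114266  0.16515799 -0.66778487] [-0.74 -0.1   1.96  0.61  1.1  -1.37] (array([-2.7, -2.5, -1.4]), array([-0.011, -0.001, -0.003]))
side shoulder,tip,mouth [[360.0, 146.4], [346.5, 162.8], [336.5, 174.9]]
top shoulder,tip,mouth [[354.1, 217.7], [347.4, 206.0], [343.7, 197.4]]
```

View pics/s6.png

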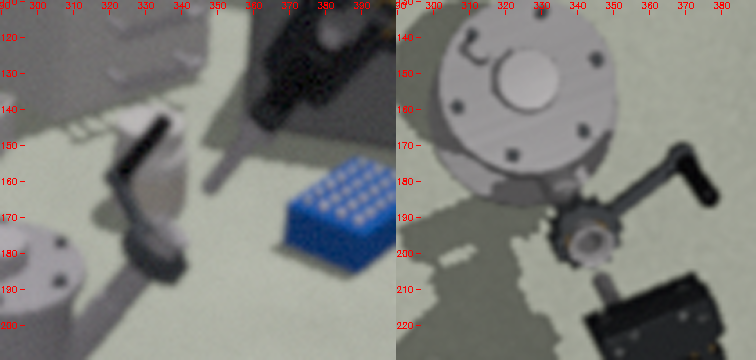

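The side view puts the shank tip at (347.3,162.3), against a prediction of (346.5,162.8). That confirms the offset lies along the tool axis. The top view puts the tip at about (345.5,205.6), against (347.4,206), and the mouth at (343.9,196.3). I'll refine the shank's centreline numerically.

```bash
python3 - <<'E'
from h import *
s=state();z=R.from_quat(s["ee_rot"]).as_matrix()[:,2];e=s["ee_pos"]
t=grab_frame("top").astype(int);d=grab_frame("side").astype(int)
cv2.imwrite("pics/t7.png",t[:,:,::-1]);cv2.imwrite("pics/d7.png",d[:,:,::-1])
print("top G-R / lum rows")
for r in range(203,216): print(r,t[r,338:360].sum(1)//3, (t[r,338:360,1]-t[r,338:360,2]))
print("side")
for r in range(148,166,2): print(r,d[r,338:370].sum(1)//3)
for n in("top","side"): print(n,proj(n,[e+z*k for k in(.015,.025,.035,.045,.055)]).round(1).tolist())
E
```

```text
top G-R / lum rows
203 [ 87  55  73 104 136 150 148 144 147 151 149 150 155 156 155 155 157 157
 155 155 156 155] [ 8  2  0  1  1 -1 -2  0  4  8 11 12 13 13 12 13 12 13 13 13 13 13]
204 [124  94 106 127 142 141 129 132 144 152 155 157 158 157 156 155 156 158
 156 157 157 157] [11  8  8  9  8  6  3  6  9 12 13 13 13 14 12 13 13 12 13 13 13 13]
205 [151 140 147 154 155 149 132 121 119 123 137 149 155 157 156 157 158 158
 158 159 160 158] [13 11 12 12 13 13 10  9  6  8 10 12 13 13 13 13 13 13 13 13 12 13]
206 [158 156 158 158 159 154 128  99  88  91 102 126 149 157 159 159 158 158
 159 159 159 157] [13 12 12 13 13 13 11  5  1  1  5  9 12 13 12 13 13 13 13 13 13 13]
207 [157 157 157 158 159 152 117  78  74  79  85 109 143 158 160 159 158 158
 158 158 159 159] [13 14 13 12 13 13  9  2 -2 -2  0  6 11 12 12 12 13 12 13 13 13 12]
208 [156 157 157 158 159 148 110  71  69  79  82  95 124 152 160 160 158 157
 159 159 161 162] [13 13 13 13 13 12  9  2 -2 -2 -2  3  8 12 13 12 12 13 12 13 12 13]
209 [156 158 158 160 161 155 129  89  66  73  80  84 105 144 161 162 160 160
 160 157 158 155] [13 12 1
[... 1846 characters left out ...]
9 170]
160 [110 107 110 128 153 165 167 152 130 107 102  98 100 113 138 156 166 172
 170 172 172 173 170 171 171 169 173 172 172 172 171 172]
162 [110 106 114 133 159 167 163 147 124 105  99 112 132 154 166 171 171 172
 173 173 172 172 172 173 170 170 170 170 170 169 171 167]
164 [110 111 114 136 161 171 173 169 161 153 156 160 168 171 173 173 174 174
 173 172 175 175 174 174 170 170 172 172 170 169 168 168]
top [[351.9, 214.3], [350.7, 212.1], [349.5, 210.0], [348.3, 207.9], [347.1, 205.9]]
side [[356.1, 150.8], [353.6, 153.8], [351.2, 156.8], [348.7, 159.7], [346.3, 162.6]][ WARN:0@3.386] global loadsave.cpp:1063 imwrite_ Unsupported depth image for selected encoder is fallbacked to CV_8U.
```

```bash
python3 - <<'E'
from h import *
np.set_printoptions(linewidth=200)
t=cv2.imread("pics/top0.png",0).astype(int);d=cv2.imread("pics/side0.png",0).astype(int)
print("top cols 332..");print(*[(r,t[r,332:356]) for r in range(187,207)],sep="\n")
print("side cols 320..");print(*[(r,d[r,320:346]) for r in range(164,192)],sep="\n")
q=lambda n,r,z:proj(n,[Oc+Rc@[r*np.cos(a),r*np.sin(a),z] for a in np.arange(8)*np.pi/4]).round(1).tolist()
for n in("top","side"): print(n,"outer",q(n,.0165,0),"bore",q(n,.0125,0),"nut",q(n,.024,-.013))
E
```

```text
top cols 332..
(187, array([98, 85, 53, 36, 36, 35, 30, 31, 41, 51, 50, 44, 43, 45, 50, 52, 44, 40, 45, 55, 55, 56, 67, 86]))
(188, array([129, 119,  75,  37,  34,  37,  38,  41,  54,  61,  59,  58,  57,  56,  58,  54,  46,  43,  48,  53,  57,  71, 104, 129]))
(189, array([129, 124,  81,  39,  40,  49,  53,  56,  59,  60,  60,  59,  59,  58,  58,  59,  57,  54,  55,  59,  77, 106, 133, 146]))
(190, array([ 89,  79,  51,  33,  48,  56,  60,  59,  59,  62,  64,  64,  61,  60,  57,  57,  58,  58,  57,  68, 104, 134, 148, 150]))
(191, array([ 79,  43,  30,  36,  51,  58,  59,  61,  66,  73,  77,  77,  76,  71,  62,  61,  59,  58,  53,  58,  98, 137, 150, 152]))
(192, array([103,  49,  34,  45,  55,  59,  58,  62,  70,  76,  83,  87,  90,  89,  84,  77,  64,  58,  53,  49,  80, 129, 149, 153]))
(193, array([109,  60,  48,  54,  59,  58,  57,  60,  71,  83,  97,  99, 105, 109, 106,  96,  78,  60,  53,  50,  76, 123, 146, 152]))
(194, array([ 89,  56,  55,  58,  60,  58,  58,  66,  92, 107, 106,  94,  85,  84,  92,  99,  97,  84,  63,  64, 100, 133, 149, 151]))
(195, array([ 64,  38,  49,  
[... 5779 characters left out ...]
9, 194.9], [346.8, 191.9]] bore [[342.3, 193.4], [339.4, 195.9], [339.0, 199.3], [341.4, 201.6], [345.1, 201.4], [348.0, 198.9], [348.4, 195.5], [346.0, 193.2]] nut [[339.6, 187.2], [334.0, 192.1], [333.4, 198.6], [337.9, 202.9], [344.9, 202.5], [350.4, 197.8], [351.2, 191.3], [346.7, 186.9]]
side outer [[331.4, 171.9], [333.4, 175.2], [337.2, 178.3], [340.6, 179.5], [341.6, 178.0], [339.6, 174.7], [335.9, 171.6], [332.5, 170.4]] bore [[332.7, 172.6], [334.1, 175.1], [337.1, 177.5], [339.6, 178.4], [340.4, 177.2], [338.9, 174.8], [336.0, 172.4], [333.5, 171.5]] nut [[326.0, 174.1], [328.8, 178.9], [334.4, 183.5], [339.4, 185.2], [340.8, 182.9], [338.0, 178.2], [332.6, 173.7], [327.6, 172.0]]
```

The mouth's rim matches the fit to about 0.3 px. The held shank is about 1.7 px off in the top view and 0.2 px in the side view. I'll convert that to a tool-axis correction.

```bash
python3 - <<'E'
from h import *
s=state();Rm=R.from_quat(s["ee_rot"]).as_matrix();e=s["ee_pos"]
def col(n,row,d):
    p=proj(n,[e+Rm@[d[0],d[1],k] for k in np.linspace(0,.06,61)]);return np.interp(row,*(p[:,::-1].T if p[-1,1]>p[0,1] else p[::-1,::-1].T))
ob=[("top",208,346.6),("top",210,347.6),("top",211,348.3),("side",156,352.),("side",158,350.3),("side",160,348.8)]
r=least_squares(lambda d:[col(n,a,d/1000)-c for n,a,c in ob],[0.,0.]);print("probe offset tool xy mm",r.x,r.fun.round(2))
print(move(Oc+Rc[:,2]*.1,RI))
E
```

```text
probe offset tool xy mm [4.06017788 1.01704068] [-0.04  0.09 -0.05  0.02  0.07 -0.09]
(array([-3.1, -3.7, -1. ]), array([-0.01 , -0.001,  0.   ]))
```

>>> step_arm([
  {"delta_pos": [-6.5, -4.3, 0], "twist": [-0.01, 0, 0]},
  {"delta_pos": [-6.5, -4.3, 15], "twist": [-0.01, 0, 0]},
  {"delta_pos": [-6.5, -4.3, 30], "twist": [-0.01, 0, 0]},
  {"delta_pos": [-6.5, -4.3, 30], "twist": [-0.01, 0, 0]},
  {"delta_pos": [-6.5, -4.3, 30], "twist": [-0.01, 0, 0]},
])

```text
t: 7.9
ee_pos: [0.4834, -0.07, 0.2265]
ee_rot: [0.526, 0.796, 0.251, 0.166]
force: [-0.3, -0.6, -0.8]
opening: 0.0228
```

```bash
python3 - <<'E'
from h import *
s=state();Rm=R.from_quat(s["ee_rot"]).as_matrix();print(s["force"],s["opening"],"to home",move(Oc,RI))
e=s["ee_pos"]+Rm@[.0036,.001,0]
for n in("side","top"): print(n,proj(n,[e,e+Rm[:,2]*.055,Oc]).round(1).tolist())
a=crop(grab_frame("side")[:,:,::-1],310,130,66,66,6);b=crop(grab_frame("top")[:,:,::-1],310,170,66,66,6)
cv2.imwrite("pics/s8.png",cv2.hconcat([a,b]))
E
```

```text
[-0.25092239 -0.60852495 -0.82367733] 0.02282690214820342 to home (array([ 4.7,  1.1, 69.7]), array([ 0.   ,  0.   , -0.001]))
side [[353.4, 154.8], [340.0, 170.6], [336.5, 174.9]]
top [[352.3, 211.6], [345.8, 200.2], [343.7, 197.4]]
```

View pics/s8.png

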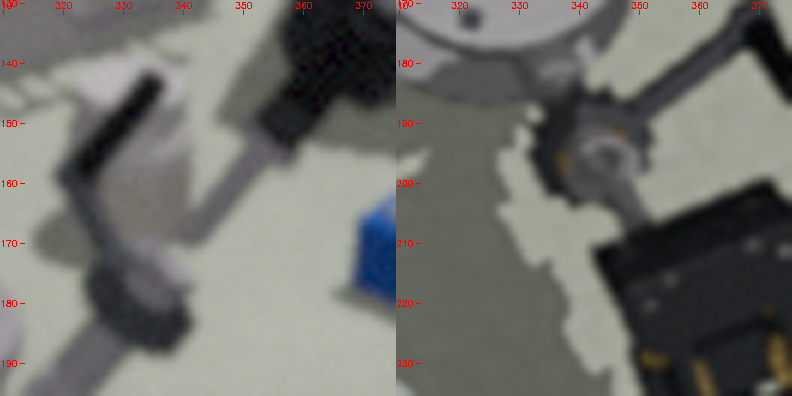

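Both views show the shank in line with the mouth. In the side view the tip at (342,168.5) points to the mouth at (337,175), and in the top view it goes from (345.7,199) to (343.5,196). I'll insert with force checks.

>>> step_arm([
  {"delta_pos": [0, 0, 7], "twist": [0, 0, 0]},
  {"delta_pos": [0, 0, 14], "twist": [0, 0, 0]},
  {"delta_pos": [0, 0, 19], "twist": [0, 0, 0]},
  {"delta_pos": [0, 0, 24], "twist": [0, 0, 0]},
  {"delta_pos": [0, 0, 28], "twist": [0, 0, 0]},
])

```text
t: 8.62
ee_pos: [0.4983, -0.0634, 0.2028]
ee_rot: [0.526, 0.796, 0.251, 0.165]
force: [0.4, -0.1, -0.8]
opening: 0.023
```

```bash
cat >chk.py <<'E'
from h import *
s=state();Rm=R.from_quat(s["ee_rot"]).as_matrix();print(s["t"],"F tool",(Rm.T@s["force"]).round(1),"M tool",(Rm.T@s["ft_torque"]).round(2),s["opening"].round(4),"home",move(Oc,RI))
E
python3 chk.py
```

```text
Traceback (most recent call last):
  File "chk.py", line 2, in <module>
    s=state();Rm=R.from_quat(s["ee_rot"]).as_matrix();print(s["t"],"F tool",(Rm.T@s["force"]).round(1),"M tool",(Rm.T@s["ft_torque"]).round(2),s["opening"].round(4),"home",move(Oc,RI))
                                                                                                                                               ^^^^^^^^^^^^^^^^^^
AttributeError: 'float' object has no attribute 'round'
```

>>> step_arm([
  {"delta_pos": [0, 0, 5], "twist": [0, 0, 0]},
  {"delta_pos": [0, 0, 10], "twist": [0, 0, 0]},
  {"delta_pos": [0, 0, 14], "twist": [0, 0, 0]},
  {"delta_pos": [0, 0, 18], "twist": [0, 0, 0]},
  {"delta_pos": [0, 0, 20], "twist": [0, 0, 0]},
])

```text
t: 9.25
ee_pos: [0.5088, -0.059, 0.1865]
ee_rot: [0.526, 0.796, 0.251, 0.165]
force: [0.2, -0.5, -1.1]
opening: 0.0227
```

```bash
sed -i 's/s\["opening"\].round(4)/round(s["opening"],4)/' chk.py; python3 chk.py
```

```text
9.25 F tool [-0.5 -0.7  0.9] M tool [ 0.45 -0.02 -0.07] 0.0227 home (array([ 4.4,  1.3, 21.1]), array([-0.   , -0.   , -0.001]))
```

Sliding freely, with 21 mm to go.

>>> step_arm([
  {"delta_pos": [0, 0, 5], "twist": [0, 0, 0]},
  {"delta_pos": [0, 0, 9], "twist": [0, 0, 0]},
  {"delta_pos": [0, 0, 12], "twist": [0, 0, 0]},
  {"delta_pos": [0, 0, 15], "twist": [0, 0, 0]},
  {"delta_pos": [0, 0, 16], "twist": [0, 0, 0]},
])

```text
t: 9.88
ee_pos: [0.5172, -0.0554, 0.1735]
ee_rot: [0.526, 0.796, 0.251, 0.165]
force: [0.1, -0.5, -1.8]
opening: 0.0226
```

```bash
python3 chk.py
```

```text
9.875 F tool [-0.4 -1.1  1.4] M tool [ 0.34 -0.06 -0.06] 0.0226 home (array([4.4, 1.3, 5.2]), array([-0.   , -0.   , -0.001]))
```

>>> step_arm([
  {"delta_pos": [0, 0, 1], "twist": [0, 0, 0]},
  {"delta_pos": [0, 0, 2], "twist": [0, 0, 0]},
  {"delta_pos": [0, 0, 3], "twist": [0, 0, 0]},
  {"delta_pos": [0, 0, 3], "twist": [0, 0, 0]},
])

```text
t: 10.38
ee_pos: [0.5188, -0.0548, 0.1713]
ee_rot: [0.526, 0.796, 0.251, 0.166]
force: [-1.8, -0.6, 1.7]
opening: 0.0231
```

```bash
python3 chk.py
```

```text
10.375 F tool [ 0.2 -0.5 -2.5] M tool [ 0.52  0.09 -0.01] 0.0231 home (array([4.5, 1.2, 2.5]), array([-0.   ,  0.   , -0.001]))
```

>>> step_arm([
  {"delta_pos": [0, 0, 0.7], "twist": [0, 0, 0]},
  {"delta_pos": [0, 0, 1.5], "twist": [0, 0, 0]},
  {"delta_pos": [0, 0, 1.5], "twist": [0, 0, 0]},
])

```text
t: 10.75
ee_pos: [0.5192, -0.0548, 0.1712]
ee_rot: [0.525, 0.796, 0.251, 0.166]
force: [-24.1, -3.2, 20.0]
opening: 0.023
```

```bash
python3 chk.py
```

```text
10.75 F tool [  6.5  -7.7 -29.8] M tool [1.69 0.93 0.05] 0.023 home (array([4.6, 1. , 2.1]), array([0.   , 0.001, 0.001]))
```

>>> step_arm([
  {"delta_pos": [0, 0, 0.7], "twist": [0, 0, 0]},
  {"delta_pos": [0, 0, 1.5], "twist": [0, 0, 0]},
  {"delta_pos": [0, 0, 1.5], "twist": [0, 0, 0]},
])

```text
t: 11.12
ee_pos: [0.5196, -0.0548, 0.171]
ee_rot: [0.525, 0.796, 0.25, 0.167]
force: [-44.0, -9.2, 36.5]
opening: 0.0234
```

```bash
python3 chk.py
```

```text
11.125 F tool [  8.8 -15.1 -55.2] M tool [2.91 1.6  0.08] 0.0234 home (array([4.8, 0.8, 1.8]), array([-0.   ,  0.001,  0.003]))
```

A firm stop at 55 N, at 2 mm of the expected depth: the collar is seated. I'll relax the push, release, then retreat along the axis.

>>> step_arm([
  {"delta_pos": [0, 0, -2.5], "twist": [0, 0, 0]},
  {"delta_pos": [0, 0, -2.5], "twist": [0, 0, 0]},
  {"delta_pos": [0, 0, -2.5], "twist": [0, 0, 0]},
])

```text
t: 11.5
ee_pos: [0.519, -0.0548, 0.1712]
ee_rot: [0.526, 0.796, 0.251, 0.166]
force: [-9.9, -2.3, 8.9]
opening: 0.023
```

```bash
python3 chk.py
```

```text
11.5 F tool [  1.7  -3.1 -13. ] M tool [1.   0.32 0.03] 0.023 home (array([4.6, 1.1, 2.2]), array([ 0.,  0., -0.]))
```

>>> step_arm([
  {"delta_pos": [0, 0, 0], "twist": [0, 0, 0]},
  {"delta_pos": [0, 0, 0], "twist": [0, 0, 0]},
  {"delta_pos": [0, 0, 0], "twist": [0, 0, 0]},
  {"delta_pos": [0, 0, 0], "twist": [0, 0, 0]},
  {"delta_pos": [0, 0, 0], "twist": [0, 0, 0]},
], grip=0.7)

```text
t: 12.12
ee_pos: [0.519, -0.0546, 0.1707]
ee_rot: [0.526, 0.795, 0.251, 0.166]
force: [0.1, -0.3, 0.4]
opening: 0.0615
```

>>> step_arm([
  {"delta_pos": [0, 0, -15], "twist": [0, 0, 0]},
  {"delta_pos": [0, 0, -40], "twist": [0, 0, 0]},
  {"delta_pos": [0, 0, -65], "twist": [0, 0, 0]},
  {"delta_pos": [0, 0, -90], "twist": [0, 0, 0]},
  {"delta_pos": [0, 0, -90], "twist": [0, 0, 0]},
])

```text
t: 12.75
ee_pos: [0.4715, -0.0758, 0.2462]
ee_rot: [0.526, 0.795, 0.25, 0.168]
force: [-0.2, 0.3, -0.3]
opening: 0.0617
```

```bash
cat >>h.py <<'E'
def RP(q):
    a=-1.121-q;y=Rc@[-np.sin(a),np.cos(a),0];z=-Rc[:,2];return np.c_[np.cross(y,z),y,z]
def TP(q,z): return pin(P0,q,z)+Rc@[-.001,-.002,0]
E
python3 - <<'E'
from h import *
s=state();print(s["joint_pos"].round(2),s["opening"],move(TP(Q0,.085),RP(Q0)),move(TP(Q0,-.029),RP(Q0)))
np.set_printoptions(linewidth=200)
for n in("side","top"): cv2.imwrite(f"pics/{n}9.png",grab_frame(n)[:,:,::-1])
# where the seated probe should show: collar, head mid, top
for n in("side","top"): print(n,proj(n,[Oc+Rc[:,2]*k for k in(.004,.045,.09)]).round(1).tolist())
d=cv2.imread("pics/side9.png",0)
for r in range(130,182,3): print(r,d[r,330:378])
E
```

```text
[-0.75 -0.09  1.97  0.64  1.08 -1.41] 0.06171023732068603 (array([-76.9,  27.8,   8.8]), array([ 0.001,  0.004, -0.338])) (array([-76.5,  27.7, 122.8]), array([ 0.001,  0.004, -0.338]))
side [[337.5, 173.8], [347.3, 162.2], [358.5, 149.0]]
top [[344.1, 198.2], [348.9, 206.5], [354.4, 216.2]]
130 [103 102 100 102 100 101  99 100  97  98 100 102 105 108 119 141 161 171 173 175 175 175 174 177 174 166 146 111  74  55  57  62  67  71  69  67  71  69  67  68  69  68  65  67  67  67  66  66]
133 [102  97 100 103 104 105 106 107 105 111 119 125 126 137 149 157 162 171 174 175 176 174 176 171 156 131 106  87  70  63  64  66  66  67  67  67  71  69  72  69  70  70  65  69  65  67  66  66]
136 [108 118 120 120 123 136 152 161 166 169 171 174 173 170 174 173 172 174 173 174 173 169 159 141 120 104  96  85  70  62  63  68  65  70  66  67  62  67  66  71  66  66  68  68  67  66  68  67]
139 [158 160 169 174 172 168 156 146 139 142 147 155 166 172 171 174 172 172 172 169 160 140 118 103 103 100  97  79  63  65  64  66  65  70  64  65  63  66  67  65  71  65  67  68  67  69  65  68]
142 [181 171 15
[... 2056 characters left out ...]
5 178 177 177 175 177 177 176 177 176 179 176 176 178 179 176 169 146  99  58  41  40  42  46  49  43  47]
175 [ 70  83  88  86  87  88  93  94  92  92  90  80  71  72 109 146 169 176 178 175 177 178 177 179 180 178 178 178 177 177 176 177 175 176 178 178 176 163 130  85  49  44  46  45  49  47  47  37]
178 [ 56  65  83  92  96  93  92  87  87  85  94 116 133 150 163 172 176 176 177 177 176 179 179 178 178 178 179 181 179 178 179 178 177 176 171 156 134 116 102  90  81  72  62  57  49  44  43  40]
181 [ 46  47  52  55  61  72  77  74  68  56  71 118 154 173 179 175 179 176 178 179 180 179 179 178 177 179 179 181 178 179 180 179 178 179 178 177 174 166 154 142 132 128 114 107  98  93  88  81]
```

The black head occupies side rows 153 to 171 in the port, as a seated probe should (152 to 172). Next I move over the handle pin.

>>> step_arm([
  {"delta_pos": [-35, 13, 0], "twist": [0, 0, -0.16]},
  {"delta_pos": [-77, 28, 0], "twist": [0, 0, -0.338]},
  {"delta_pos": [-77, 28, 0], "twist": [0, 0, -0.338]},
  {"delta_pos": [-77, 28, 0], "twist": [0, 0, -0.338]},
])

```text
t: 13.35
ee_pos: [0.5224, -0.1359, 0.2594]
ee_rot: [0.385, 0.872, 0.22, 0.204]
force: [0.4, -0.2, -0.5]
opening: 0.0615
```

```bash
python3 - <<'E'
from h import *
s=state();print(s["joint_pos"].round(2),move(TP(Q0,-.029),RP(Q0)))
Rm=R.from_quat(s["ee_rot"]).as_matrix();t=s["ee_pos"]-Rm[:,2]*.034
for n in("side","top"): print(n,"true tips",proj(n,[t+Rm@[0,y,0] for y in(-.035,.035)]).round(1).tolist(),"pin top",proj(n,pin(P0,Q0,.041)).round(1).tolist())
E
```

```text
[-0.78  0.08  1.77  0.63  1.13 -1.74] (array([ -2.3,   0.5, 120. ]), array([-0.   , -0.002, -0.003]))
side true tips [[363.7, 124.0], [345.0, 114.3]] pin top [[334.3, 143.2]]
top true tips [[397.4, 211.1], [381.2, 191.5]] pin top [[376.5, 183.6]]
```

>>> step_arm([
  {"delta_pos": [-2, 0.5, 25], "twist": [0, 0, 0]},
  {"delta_pos": [-2, 0.5, 50], "twist": [0, 0, 0]},
  {"delta_pos": [-2, 0.5, 70], "twist": [0, 0, 0]},
  {"delta_pos": [-2, 0.5, 85], "twist": [0, 0, 0]},
  {"delta_pos": [-2, 0.5, 90], "twist": [0, 0, 0]},
])

```text
t: 13.98
ee_pos: [0.5717, -0.117, 0.1868]
ee_rot: [0.385, 0.873, 0.22, 0.205]
force: [-0.6, -0.7, -0.3]
opening: 0.062
```

```bash
python3 - <<'E'
from h import *
s=state();print(s["force"],move(TP(Q0,-.029),RP(Q0)))
a=crop(grab_frame("side")[:,:,::-1],290,100,95,100,4);b=crop(grab_frame("top")[:,:,::-1],310,140,100,100,4)
cv2.imwrite("pics/s10.png",cv2.hconcat([a,b]))
E
```

```text
[-0.58931784 -0.70346857 -0.27322353] (array([ 0.3, -0.3, 30.3]), array([-0.   , -0.001, -0.001]))
```

View pics/s10.png

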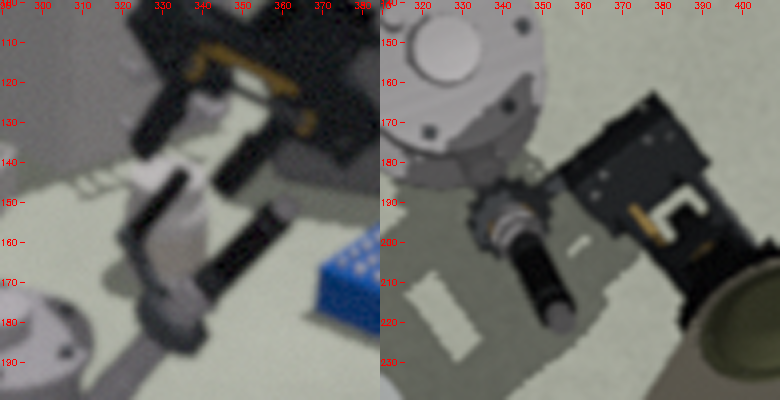

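The probe is seated in the port. The fingertips at (325.8,138) and (344.5,147.5) straddle the pin's top at (335,143) exactly. I'll descend the remaining 30 mm and close.

>>> step_arm([
  {"delta_pos": [0, 0, 10], "twist": [0, 0, 0]},
  {"delta_pos": [0, 0, 20], "twist": [0, 0, 0]},
  {"delta_pos": [0, 0, 27], "twist": [0, 0, 0]},
  {"delta_pos": [0, 0, 30], "twist": [0, 0, 0]},
  {"delta_pos": [0, 0, 30], "twist": [0, 0, 0]},
])

```text
t: 14.7
ee_pos: [0.5877, -0.1109, 0.1627]
ee_rot: [0.385, 0.873, 0.22, 0.205]
force: [0.9, 0.2, 0.3]
opening: 0.0614
```

>>> step_arm([
  {"delta_pos": [0, 0, 0], "twist": [0, 0, 0]},
  {"delta_pos": [0, 0, 0], "twist": [0, 0, 0]},
  {"delta_pos": [0, 0, 0], "twist": [0, 0, 0]},
  {"delta_pos": [0, 0, 0], "twist": [0, 0, 0]},
  {"delta_pos": [0, 0, 0], "twist": [0, 0, 0]},
], grip=0, newtons=25)

```text
t: 15.32
ee_pos: [0.5876, -0.1115, 0.1627]
ee_rot: [0.385, 0.873, 0.219, 0.206]
force: [-0.9, -1.9, -1.1]
opening: 0.0153
```

>>> step_arm([
  {"delta_pos": [0, 0, 0], "twist": [0, 0, 0]},
  {"delta_pos": [0, 0, 0], "twist": [0, 0, 0]},
  {"delta_pos": [0, 0, 0], "twist": [0, 0, 0]},
])

```text
t: 15.7
ee_pos: [0.5877, -0.1113, 0.1628]
ee_rot: [0.385, 0.873, 0.219, 0.206]
force: [-0.5, -4.8, -1.6]
opening: 0.0151
```

```bash
cat >swing.py <<'E'
from h import *
s=state();Rm=R.from_quat(s["ee_rot"]).as_matrix()
l=Rc.T@(s["ee_pos"]-Oc);print(s["t"],"F tool",(Rm.T@s["force"]).round(1),"open",round(s["opening"],4),"j",s["joint_pos"].round(2),"collet xyz mm",(l*1000).round(1),"r",np.hypot(l[0],l[1]).round(4),"q",round(-1.121-np.arctan2(l[1],l[0]),3))
q0=Q0
for dq in(.12,.24,.36,.48,.6):  # rigid rotation about the port axis from the present pose
    k=R.from_rotvec(-Rc[:,2]*dq);d=Rm.T@(Oc+k.apply(s["ee_pos"]-Oc)-s["ee_pos"])*1000
    print(dq,d.round(1),(Rm.T@k.as_matrix()@Rm).trace().round(3))
print("axis in tool",(-Rm.T@Rc[:,2]).round(3))
E
python3 swing.py
```

```text
15.7 F tool [-3.1 -4.  -0.1] open 0.0151 j [-0.63  0.29  1.78  0.7   0.87 -1.79] collet xyz mm [ 27.7 -83.5 -28.1] r 0.088 q 0.13
0.12 [  0.8 -10.5   0. ] 2.986
0.24 [  2.9 -20.9   0. ] 2.943
0.36 [  6.2 -30.9   0. ] 2.872
0.48 [ 10.6 -40.4   0. ] 2.774
0.6 [ 16.2 -49.4   0. ] 2.651
axis in tool [0. 0. 1.]
```

The pin is gripped (opening 15 mm). I'll swing along an 85 mm arc, first 0.45 rad.

>>> step_arm([
  {"delta_pos": [0.3, -7.6, 0], "twist": [0, 0, 0.09]},
  {"delta_pos": [1.4, -15.2, 0], "twist": [0, 0, 0.18]},
  {"delta_pos": [3.1, -22.7, 0], "twist": [0, 0, 0.27]},
  {"delta_pos": [5.4, -29.9, 0], "twist": [0, 0, 0.36]},
  {"delta_pos": [8.5, -37, 0], "twist": [0, 0, 0.45]},
])

```text
t: 16.32
ee_pos: [0.5618, -0.1282, 0.1418]
ee_rot: [0.571, 0.764, 0.26, 0.153]
force: [5.7, -6.7, -3.5]
opening: 0.0151
```

```bash
python3 swing.py
```

```text
16.325 F tool [-8.3  1.1  4.4] open 0.0151 j [-0.7   0.28  1.85  0.75  0.85 -1.45] collet xyz mm [ -9.4 -88.9 -27.9] r 0.0894 q 0.555
0.12 [  0.5 -10.7  -0. ] 2.986
0.24 [  2.3 -21.3  -0. ] 2.943
0.36 [  5.4 -31.5  -0.1] 2.872
0.48 [  9.6 -41.4  -0.1] 2.774
0.6 [ 15.1 -50.6  -0.1] 2.651
axis in tool [ 0.003 -0.002  1.   ]
```

>>> step_arm([
  {"delta_pos": [0.3, -7.6, 0], "twist": [0, 0, 0.09]},
  {"delta_pos": [1.4, -15.2, 0], "twist": [0, 0, 0.18]},
  {"delta_pos": [3.0, -22.7, 0], "twist": [0, 0, 0.27]},
  {"delta_pos": [5.0, -29.9, 0], "twist": [0, 0, 0.36]},
  {"delta_pos": [8.0, -37, 0], "twist": [0, 0, 0.45]},
])

```text
t: 16.95
ee_pos: [0.5299, -0.1296, 0.1208]
ee_rot: [0.728, 0.617, 0.287, 0.092]
force: [7.9, -11.4, -9.0]
opening: 0.0148
```

```bash
python3 swing.py
```

```text
16.95 F tool [-13.    4.8   9. ] open 0.0148 j [-0.75  0.26  1.95  0.79  0.82 -1.11] collet xyz mm [-45.9 -77.7 -27.9] r 0.0902 q 0.983
0.12 [  0.3 -10.8  -0. ] 2.986
0.24 [  1.9 -21.5  -0.1] 2.943
0.36 [  4.7 -31.9  -0.1] 2.872
0.48 [  8.8 -42.   -0.2] 2.774
0.6 [ 14.1 -51.4  -0.2] 2.651
axis in tool [ 0.005 -0.003  1.   ]
```

>>> step_arm([
  {"delta_pos": [0, -6.5, 0], "twist": [0, 0, 0.08]},
  {"delta_pos": [0.5, -13.5, 0], "twist": [0, 0, 0.16]},
  {"delta_pos": [1.3, -20.2, 0], "twist": [0, 0, 0.24]},
  {"delta_pos": [1.3, -20.2, 0], "twist": [0, 0, 0.24]},
])

```text
t: 17.45
ee_pos: [0.5122, -0.1232, 0.1109]
ee_rot: [0.796, 0.526, 0.295, 0.056]
force: [1.1, -10.5, -8.6]
opening: 0.0151
```

```bash
python3 swing.py
```

```text
17.45 F tool [-12.4   2.1   5.3] open 0.0151 j [-0.77  0.24  2.01  0.82  0.81 -0.93] collet xyz mm [-62.9 -64.8 -28.2] r 0.0903 q 1.22
0.12 [  0.3 -10.8  -0. ] 2.986
0.24 [  1.8 -21.5  -0. ] 2.943
0.36 [  4.7 -32.   -0.1] 2.872
0.48 [  8.8 -42.   -0.1] 2.774
0.6 [ 14.  -51.5  -0.1] 2.651
axis in tool [ 0.003 -0.002  1.   ]
```

The nut is at about 1.22 rad, past the 1.0 firm-grip point and short of the stop. I'll let go and retreat along the pin.

>>> step_arm([
  {"delta_pos": [0, 0, 0], "twist": [0, 0, 0]},
  {"delta_pos": [0, 0, 0], "twist": [0, 0, 0]},
  {"delta_pos": [0, 0, 0], "twist": [0, 0, 0]},
  {"delta_pos": [0, 0, 0], "twist": [0, 0, 0]},
  {"delta_pos": [0, 0, 0], "twist": [0, 0, 0]},
], grip=0.7)

```text
t: 18.08
ee_pos: [0.5121, -0.1216, 0.1113]
ee_rot: [0.795, 0.527, 0.296, 0.054]
force: [-0.3, -0.4, -0.3]
opening: 0.0614
```

>>> step_arm([
  {"delta_pos": [0, 0, -20], "twist": [0, 0, 0]},
  {"delta_pos": [0, 0, -50], "twist": [0, 0, 0]},
  {"delta_pos": [0, 0, -80], "twist": [0, 0, 0]},
  {"delta_pos": [0, 0, -110], "twist": [0, 0, 0]},
  {"delta_pos": [0, 0, -140], "twist": [0, 0, 0]},
])

```text
t: 18.7
ee_pos: [0.4376, -0.1533, 0.2268]
ee_rot: [0.795, 0.527, 0.296, 0.054]
force: [-0.5, -0.2, 0.5]
opening: 0.0617
```

>>> step_arm([
  {"delta_pos": [0, 0, 0], "twist": [0, 0, 0]},
  {"delta_pos": [0, 0, 0], "twist": [0, 0, 0]},
])

```text
t: 18.95
ee_pos: [0.4383, -0.1528, 0.225]
ee_rot: [0.795, 0.527, 0.296, 0.054]
force: [-1.4, -0.4, 0.4]
opening: 0.0618
```

```bash
python3 - <<'E'
from h import *
from scipy import ndimage as nd
s=state();print(s["t"],s["force"],s["ee_pos"])
d0=cv2.imread("pics/side9.png",0)
for n in("side","top"):
    im=grab_frame(n);cv2.imwrite(f"pics/{n}11.png",im[:,:,::-1]);g=im.max(2)
    x0,y0,x1,y1=(315,140,375,215) if n=="side" else (325,180,400,240)
    l,k=nd.label(g[y0:y1,x0:x1]<36)
    for i in range(1,k+1):
        yy,xx=np.where(l==i)
        if len(yy)>12: print(n,"dark blob",len(yy),"x",xx.min()+x0,xx.max()+x0,"y",yy.min()+y0,yy.max()+y0)
    print(n,"head exp",proj(n,[Oc+Rc[:,2]*k for k in(.008,.08)]).round(1).tolist())
    for q in(1.,1.1,1.2,1.3): print(q,"pin lo/hi exp",proj(n,[pin(P0,q,-.017),pin(P0,q,.041)]).round(1).tolist())
# change in the probe region of the side view between release and now (before/after clamping)
d=cv2.imread("pics/side11.png",0);print("head region diff",np.abs(d[152:172,338:362].astype(int)-d0[152:172,338:362]).mean())
# rack/bystander change vs the start
for n,(x,y,w,h) in {"side":(190,225,80,125)}.items():
    a=cv2.imread(f"pics/{n}0.png",0);b=cv2.imread(f"pics/{n}11.png",0);print("bystander diff",np.abs(a[y:y+h,x:x+w].astype(int)-b[y:y+h,x:x+w]).mean())
a=cv2.imread("pics/top0.png",0);b=cv2.imread("pics/top11.png",0);print("rack plug/tube diff top",np.abs(a[205:232,222:275].astype(int)-b[205:232,222:275]).mean())
E
```

```text
18.95 [-1.35757589 -0.44742213  0.38463635] [ 0.43834521 -0.15283087  0.22503683]
side dark blob 149 x 343 361 y 156 177
side head exp [[338.4, 172.7], [356.0, 151.9]]
1.0 pin lo/hi exp [[342.8, 173.3], [355.9, 158.0]]
1.1 pin lo/hi exp [[345.1, 175.5], [358.2, 160.1]]
1.2 pin lo/hi exp [[347.1, 177.6], [360.4, 162.3]]
1.3 pin lo/hi exp [[349.1, 179.8], [362.4, 164.5]]
top dark blob 129 x 343 356 y 200 219
top dark blob 65 x 369 379 y 203 217
top head exp [[344.6, 199.0], [353.1, 214.0]]
1.0 pin lo/hi exp [[372.8, 197.4], [380.6, 208.7]]
1.1 pin lo/hi exp [[371.8, 200.2], [379.4, 211.7]]
1.2 pin lo/hi exp [[370.4, 203.0], [378.0, 214.6]]
1.3 pin lo/hi exp [[368.8, 205.7], [376.3, 217.3]]
head region diff 26.83125
bystander diff 6.0231
rack plug/tube diff top 11.771488469601676
```

```bash
python3 - <<'E'
import cv2,numpy as np
def match(f0,f1,x,y,w,h,n):
    a=cv2.imread(f"pics/{f0}.png",0);b=cv2.imread(f"pics/{f1}.png",0)
    m=cv2.matchTemplate(b[y-12:y+h+12,x-12:x+w+12],a[y:y+h,x:x+w],cv2.TM_CCOEFF_NORMED);_,v,_,p=cv2.minMaxLoc(m);print(n,round(v,3),"shift",p[0]-12,p[1]-12)
match("side0","side11",308,250,35,27,"plug+tube side")
match("top0","top11",245,205,22,22,"plug top");match("top0","top11",222,212,18,16,"tube top")
match("top0","top11",160,215,25,35,"yellow top");match("top0","top11",222,258,14,16,"yellow3 top")
match("top0","top11",245,115,30,30,"beaker");match("top0","top11",282,228,36,36,"dish")
for f in("top9","top11"):
    g=cv2.imread(f"pics/{f}.png").max(2)[190:225,335:362];yy,xx=np.where(g<36);print(f,len(yy),xx.min()+335,xx.max()+335,yy.min()+190,yy.max()+190)
for f in("side9","side11"):
    g=cv2.imread(f"pics/{f}.png",0).astype(int)
    for r in(154,157):print(f,r,g[r,348:366])
E
```

```text
plug+tube side 0.989 shift 0 0
plug top 0.999 shift 0 0
tube top 0.999 shift 0 0
yellow top 0.999 shift 0 0
yellow3 top 0.866 shift 0 -1
beaker 1.0 shift 0 0
dish 0.392 shift 0 0
top9 247 335 361 192 224
top11 130 343 357 200 219
side9 154 [176 173 168 153 125  81  43  33  16  12  36  54  71  83  91  98 115 123]
side9 157 [157 130  93  56  29  22  17  20  28  36  29  30  46  79 123 153 168 174]
side11 154 [177 174 169 158 132  93  58  41  33  29  34  58  73  84  89 104 117 127]
side11 157 [161 137 105  59  31  14   7  28  29  31  37  32  32  69 115 147 167 172]
```

The probe sits unchanged after clamping, and the pin's image matches a nut angle of about 1.2. Handing in.

```bash
python3 -c "
from cell import *
print(hand_in())"
```

```text
the job is handed in; nothing more can be done
None
```

The black-headed probe is seated in the collet port and clamped. I handed the job in at about 19 s with the gripper open and clear of everything.

- **Insertion:** The shank slid in with almost no force. It stopped firmly 2 mm from the expected depth, with 55 N at the wrist, which I took as the collar meeting the mouth. Before and after clamping, the head's image moved by no more than about 0.2 px.
- **Clamping:** I swung the nut by its handle to about 1.22 rad by the arm's pose. In the top view after release, the pin sits where an angle of 1.2 to 1.25 would put it. I judged the jaws' grip from that angle and did not pull-test the probe.
- **Rest of the bench:** The plug, sample tube, beaker and two of the yellow look-alikes matched their starting images with no shift.

**Checks that disagreed**
- **Tool length:** Both pictures showed the fingertips about 34 mm short of the reported TCP, along the tool axis. I followed the pictures, confirmed it by descending past the point where contact was due, and corrected every move for it.
- **Shank alignment:** Before insertion the held shank was about 4 mm off the reported tool axis. I corrected most of that, and it went in freely.
- **Dish and one yellow look-alike:** The final image match was poor for the dish (0.39) and so-so for that look-alike (0.87, 1 px shift). I put this down to the arm or its shadow in the picture, because neither was approached, but I did not confirm it.

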